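Screw the lid onto the slanted tablet jar

TASK

Screw the black lid onto the blue jar that leans in the slanted stand until it is fully home, and let go. The thread catches only at its start, which is hard to see: seat the lid level on the mouth, turn it back (anticlockwise) under light pressure until it drops, then tighten it clockwise. Leave the amber bottle and the two cartons as they stand.

Things in the scene. Friction and masses are not known exactly. Their poses are not given: they have to be found in the camera images.
- lid: Black ribbed round screw lid, 57 mm across, 24.5 mm high, 30 to 65 g, lying top up on the green pad. Origin: centre of its lower (open) edge; z points out of its top. Top plate 3.5 mm thick, so 21 mm deep inside; inside width 51.6 mm. At the lower edge three lugs 120 deg apart (one on its +x), each 6.7 mm wide and 3 mm high, reach inwards to a radius of 22 mm.
- mouth (a point): Centre of the rim of the open blue jar; z points out of the jar along its axis, leaning 30 deg from vertical to the stand's front; x, y follow the stand, not how the jar is turned. The jar is clamped and does not turn. Neck: 42 mm across, 31 mm long, tapering to 37 mm over its top 5 mm; below it a shoulder widens to 76 mm. The three-start thread on the neck is 49 mm across.
- ridge (a point): Point on the jar's axis 9.5 mm below the rim, axes as the mouth's. Level of the flat tops of the three thread ridges. How they are turned about the axis is unknown. Each third of a turn has, clockwise from above: entry gap 36 deg, ridge 72 deg, end stop 12 deg (its top 6.5 mm below the rim). A lid set on at random mostly rests on ridges or stops; on the ridges, turned clockwise it only jams, high.
- entry (a point): Point on the jar's axis 16 mm below the rim, axes as the mouth's. Floor of the entry gaps: the lid's lower edge is here once its lugs have dropped in. Turned anticlockwise from above by at most 120 deg, pressed down lightly (some 5 N) all along, the lid drops to here; turned on, it meets an end stop within 20 deg. A lid that is only held and not pressed does not drop.
- home (a point): Point on the jar's axis 21 mm below the rim, axes as the mouth's: where the lid's origin lies when it is fully home, its top plate on the rim. From the entry, 64 to 84 deg clockwise from above draw the lid down these 5 mm; then it stops hard against the end stop. It stays where it is when let go.
- stand: Grey fixed stand, base plate 145 x 120 x 8 mm, carrying the slanted white sleeve (84 mm across) that holds the blue jar. Origin: on the table, under the base plate, 12.5 mm nearer the front than the plate's centre; its front is -x, the side to which the jar's mouth leans; the mouth lies 34 mm in front of the origin and about 151 mm above the table.
- pad: Thin green pad, 130 x 130 x 4 mm, fixed to the table, on which the lid lies at first. Origin: centre of its underside.
- tablets: Amber tablet bottle with white cap, 38 mm across, 75 mm high, standing; a bystander. Origin: centre of its underside.
- carton_pink: Flat white and pink medicine carton, 50 x 110 x 24 mm, lying; a bystander. Origin: centre of its underside.
- carton_blue: Blue and white medicine carton, 45 x 80 x 110 mm, standing; a bystander. Origin: centre of its underside.
Mind the look-alikes: they are no part of the job. Several things look just like the lid: the one meant starts farthest to the robot's left.

How it is judged:
By the outcome, as a careful person would: the job done as asked, in the order asked, and still so for the second after the job is handed in, with the robot touching nothing.
It also fails if it takes over 58 s, if anything falls off the work surface, if the arm or the gripper's body presses on something with over 40 N, if the wrist force passes 120 N, or if a joint passes its speed limit or range.

ROBOT

A 6-joint arm with a two-finger parallel gripper is mounted at the origin on the work surface. World frame = base frame: x ahead of the robot, y to its left, z up, the work surface at z = 0. Lengths are in m, angles in rad, forces in N, time in s.
With the tool pointing down it reaches from about 0.375 to 0.9 m from the base axis. Payload 3.1 kg.
Tool frame: the origin (TCP) lies at the very end of the fingers, on their centre line; the grasp point (between the pads) lies 19 mm behind it; z points along the fingers, y is the line along which they close (so a half turn about z gives the same grasp; the last joint's range is limited). The gripper opens to 85 mm and grips with 20 to 120 N. Pads are 22 mm wide; open, the fingers measure 114 mm over their backs; the gripper's body (76 mm by 85 mm) begins 54 mm behind the grasp point. The pads swing forward as they close: fully open they stand 13 mm farther back than shut.
Start: joints at [1.103, 0.527, 1.433, -0, 1.181, -0.178], TCP at [0.179, 0.599, 0.231] pointing down, gripper open.
Joint ranges: [-3.08, 3.08], [-0.75, 2.2], [0.22, 2.44], [-1.43, 4.57], [0, 2.65], [-2.85, 2.85]. Speed limits (rad/s): [2.79, 2.79, 3.14, 3.14, 3.14, 3.14].

INTERFACE

Orientations are given as a unit quaternion [w, x, y, z].
In Python, from station import readout, imaging, workorder gives the robot as it stands. The module is installed in compiled form; this text tells all that it offers.
- The arm moves only by the tool carry_out, never from a script. Its argument "motion" is one flat list of numbers, 7 for each row, row after row: the opening, from 0 (shut) to 1 (fully open), then the shift along the tool's x, y, z in cm, then the turn, a rotation vector about the tool's x, y, z in degrees. In form: [gripper, tx, ty, tz, rx, ry, rz, gripper, tx, ty, tz, rx, ry, rz, ...]. A call has 1 to 10 rows; each row is the pose to reach, as a shift and turn from the pose commanded when the call began, along the tool's axes at that moment; what a row does not reach only later rows make up. A row lasts 1/10 s, in which the tool goes at most 50 mm and 8.59 degrees, less where a joint would pass 70% of its speed; a pose out of reach is approached as far as the arm can. A call with a gripper value outside its range is refused whole. The fingers move at their own pace and stop on an object; "grip_force" is the grip in N (left out, the last holds). Time passes only in rows, so rows that repeat a pose let the fingers close. It gives the time, the measured TCP pose, the force, the opening and the grip force at its end, in the units of the state.
- readout.get_obs(): the state, without advancing time (a new reading comes with each control period).
- imaging.capture(name): name is "scene" or "side" or "wrist"; returns a dict with "color" (400x640x3 uint8, blue, green, red), "z_map" (400x640 float32, m along the optical axis (not along the pixel's ray), 0 where there is no reading), "fx", "fy", "cx", "cy" (pixels), "world_from_camera" (4x4, takes a point from camera to world coordinates); the wrist camera has in their place "hand_eye" (4x4, takes a point from camera to tool coordinates, whose origin is the TCP and whose axes are the flange's). Camera axes: x right, y down, z forward; pixel columns grow to the right and rows downward; lengths in m; the calibration is good to about 2 mm. A picture is of the moment at which its call begins: read the wrist's pose just before it.
- workorder.job_done(): hands the job in; it is judged then, once.
The state is a dict: "time_s": time; "qpos": joint angles; "joint_vel": joint speeds; "effort": joint torques, N m; "ee_pos": TCP position; "eef_rot": TCP orientation; "contact_force": force on the tool from outside, world axes, zero at the start; "ft_torque": the same for the moment, N m; "opening": opening from 0.0 (shut) to 1.0 (fully open); "grasp_force": force on a finger pad.
Only numpy, scipy, OpenCV 4.12 (cv2) and the standard library are available. Lean on these libraries where they do the work, as an engineer would, in place of code of your own. Each camera call takes 0.05 s, during which the arm holds its last target. There are 200 camera calls.

## Working session

There is one attempt and no reset: what is moved stays moved. The work goes in short steps, Python scripts to look and compute and a tool call to move; the robot and the scene stay as the last step left them, time stands still between calls to the robot, and variables do not carry over. Pictures are saved under pics/ and viewed, at most 10 in all, crops included, and the job is handed in when it is done.

Besides the shell and the picture viewer there is one more tool, called after "Request:" as name(argument=value, ...) on one line, values as JSON. carry_out: Moves the arm, as the interface text tells. Its arguments: {"type":"object","properties":{"motion":{"type":"array"},"grip_force":{"type":"number"}},"required":["motion"]}

```bash
mkdir -p pics
cat > h.py <<'E'
import numpy as np, cv2, pickle
from station import readout, imaging, workorder
from scipy.spatial.transform import Rotation as R
def rot(q): return R.from_quat([q[1],q[2],q[3],q[0]])
def cap(n):
    o=readout.get_obs(); d=imaging.capture(n)
    if n=='wrist':
        T=np.eye(4);T[:3,:3]=rot(o['eef_rot']).as_matrix();T[:3,3]=o['ee_pos'];d['world_from_camera']=T@d['hand_eye']
    return d
def pts(d):
    v,u=np.mgrid[:400,:640]; z=d['z_map']
    P=np.stack([(u-d['cx'])/d['fx']*z,(v-d['cy'])/d['fy']*z,z],-1)
    W=d['world_from_camera']; return P@W[:3,:3].T+W[:3,3]
E
python3 - <<'E'
from h import *
D={n:cap(n) for n in('scene','side','wrist')}
pickle.dump(D,open('d0.pkl','wb'))
cv2.imwrite('pics/a.png',D['scene']['color']);cv2.imwrite('pics/b.png',D['side']['color']);
o=readout.get_obs();print(o)
for n in D: print(n,D[n]['world_from_camera'].round(3).tolist(),D[n]['fx'])
print(D['wrist']['hand_eye'])
E
```

```text
{'time_s': 0.15, 'qpos': array([ 1.10248583e+00,  5.28275553e-01,  1.43359634e+00, -1.45520533e-05,
        1.18138582e+00, -1.78485288e-01]), 'joint_vel': array([ 0.00056928, -0.00345656, -0.00279521,  0.00084205, -0.00091558,
       -0.00047649]), 'effort': array([ 1.17965355e-03, -4.42745948e+01, -1.78276402e+01, -2.32643815e-04,
        5.61985391e-03, -1.41056199e-05]), 'ee_pos': array([0.17833532, 0.5984553 , 0.23054803]), 'eef_rot': array([-2.58189173e-04,  1.44403160e-01,  9.89518587e-01, -7.91509509e-04]), 'contact_force': array([0.06521894, 0.74835846, 0.24040345]), 'ft_torque': array([-0.01263703, -0.03059805, -0.02332376]), 'grasp_force': 0.0, 'opening': 0.9965807904247447}
scene [[-0.715, 0.592, -0.372, 1.006], [0.699, 0.607, -0.377, 0.383], [0.003, -0.53, -0.848, 1.141], [0.0, 0.0, 0.0, 1.0]] 405.7850054146356
side [[0.986, -0.102, 0.13, 0.444], [-0.165, -0.618, 0.769, -0.876], [0.002, -0.78, -0.626, 0.771], [0.0, 0.0, 0.0, 1.0]] 447.70577233630206
wrist [[0.285, 0.923, 0.258, 0.113], [0.958, -0.274, -0.079, 0.618], [-0.002, 0.27, -0.963, 0.373], [0.0, 0.0, 0.0, 1.0]] 286.5450543588675
[[ 6.60219033e-04 -9.62815231e-01 -2.70159945e-01  6.77704631e-02]
 [ 9.99999782e-01  6.40400419e-04  1.61502891e-04 -5.78633184e-05]
 [ 1.75130983e-05 -2.70159993e-01  9.62815443e-01 -1.42085210e-01]
 [ 0.00000000e+00  0.00000000e+00  0.00000000e+00  1.00000000e+00]]
```

View pics/a.png

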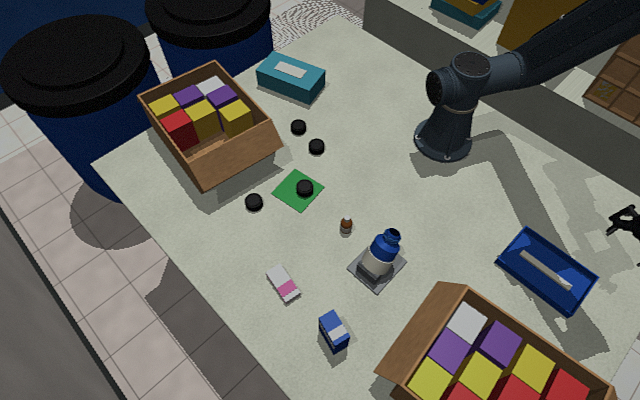

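View pics/b.png

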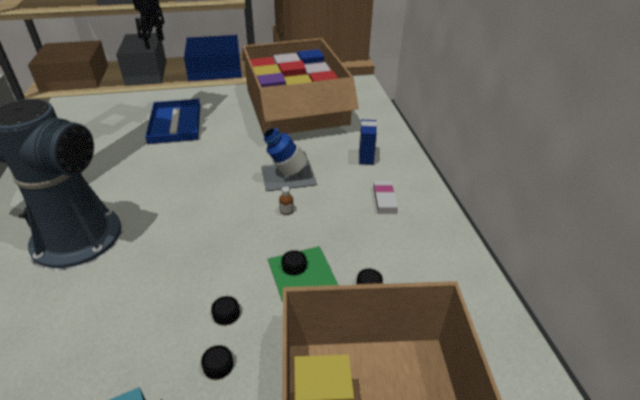

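Run:
```python
from h import *
D=pickle.load(open('d0.pkl','rb'))
for n in('scene','side'):
    d=D[n];P=pts(d);hsv=cv2.cvtColor(d['color'],cv2.COLOR_BGR2HSV);h,s,v=cv2.split(hsv)
    X,Y,Z=P[...,0],P[...,1],P[...,2]
    ok=(d['z_map']>0)&(X>.2)&(X<.95)&(Y<.5)&(Y>-.6)
    for nm,m in dict(green=(h>45)&(h<75)&(s>120)&(Z<.02),black=(v<50)&(Z>.008)&(Z<.045),blue=(h>100)&(h<125)&(s>130)&(Z>.03)&(Z<.25),grey=(Z>.004)&(Z<.014)&(s<40)).items():
        m=(m&ok).astype(np.uint8)
        k,l,st,c=cv2.connectedComponentsWithStats(m)
        for i in range(1,k):
            if st[i,4]<60: continue
            q=P[l==i]; print(n,nm,c[i].round(),st[i,4],'med',np.median(q,0).round(4),'lo',np.percentile(q,2,0).round(3),'hi',np.percentile(q,98,0).round(3))
d=D['scene'];c=d['color'][150:310,230:430];
c2=D['side']['color'][110:300,230:410]
cv2.imwrite('pics/c.png',np.hstack([cv2.resize(c,(400,320),interpolation=2),cv2.resize(c2,(340,320),interpolation=2)]))
```

```text
scene green [296. 191.] 949 med [ 0.5461 -0.211   0.0044] lo [ 0.468 -0.27  -0.001] hi [ 0.596 -0.141  0.009]
scene black [298. 127.] 178 med [ 0.3498 -0.3979  0.0238] lo [ 0.322 -0.429  0.01 ] hi [ 0.375 -0.377  0.029]
scene black [316. 146.] 187 med [ 0.3671 -0.2858  0.0245] lo [ 0.339 -0.314  0.01 ] hi [ 0.391 -0.264  0.03 ]
scene black [304. 188.] 230 med [ 0.5205 -0.1826  0.0284] lo [ 0.492 -0.212  0.01 ] hi [ 0.545 -0.161  0.034]
scene black [253. 202.] 236 med [ 0.6738 -0.2606  0.0249] lo [ 0.648 -0.29   0.01 ] hi [ 0.699 -0.239  0.03 ]
scene black [510. 270.] 79 med [0.2831 0.4518 0.0214] lo [0.28  0.402 0.008] hi [0.285 0.497 0.031]
scene black [368. 276.] 118 med [0.6025 0.1709 0.0287] lo [0.575 0.132 0.009] hi [0.605 0.197 0.045]
scene black [334. 345.] 67 med [0.8092 0.2485 0.0311] lo [0.782 0.183 0.009] hi [0.822 0.258 0.045]
scene blue [386. 245.] 700 med [0.5344 0.1641 0.13  ] lo [0.493 0.129 0.1  ] hi [0.567 0.194 0.159]
scene blue [330. 321.] 290 med [0.7874 0.1979 0.1104] lo [0.764 0.176 0.106] hi [0.81  0.219 0.114]
scene blue [337. 341.] 216 med [0.8055 0.2497 0.0
[... 400 characters left out ...]
 [ 0.6675 -0.2631  0.0245] lo [ 0.642 -0.279  0.022] hi [ 0.691 -0.243  0.027]
side black [225. 310.] 592 med [ 0.3594 -0.2994  0.024 ] lo [ 0.335 -0.32   0.01 ] hi [ 0.384 -0.269  0.027]
side black [217. 362.] 788 med [ 0.3437 -0.4111  0.024 ] lo [ 0.319 -0.433  0.01 ] hi [ 0.369 -0.381  0.027]
side blue [367. 142.] 415 med [0.7769 0.1791 0.0831] lo [0.758 0.172 0.033] hi [0.798 0.211 0.112]
side blue [279. 145.] 654 med [0.5179 0.1365 0.1238] lo [0.488 0.12  0.086] hi [0.555 0.166 0.157]
side grey [284. 179.] 769 med [0.513  0.1296 0.0076] lo [0.471 0.098 0.004] hi [0.612 0.21  0.012]
side grey [387. 211.] 62 med [ 0.7728 -0.0453  0.0095] lo [ 0.753 -0.051  0.004] hi [ 0.8   -0.026  0.014]
```

View pics/c.png

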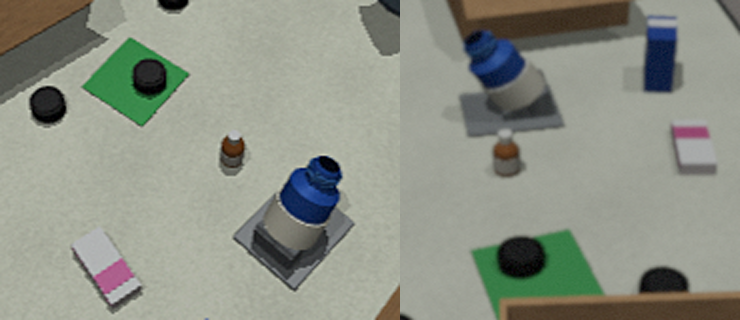

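```bash
cat >> h.py <<'E'
def go(p,Rt,yaw=None):
    "print shift cm / turn deg from present measured pose to p with rotation matrix Rt"
    o=readout.get_obs(); R0=rot(o['eef_rot'])
    t=R0.inv().apply(np.array(p)-o['ee_pos'])*100; r=(R0.inv()*R.from_matrix(Rt)).as_rotvec(degrees=True)
    print('go',t.round(2),r.round(2),'dist',np.linalg.norm(t).round(2),'ang',np.linalg.norm(r).round(1))
def tool(z,a,xref=(0,1,0)):
    "tool rotation: z along z, x as near xref as can be, then turned a deg about tool z"
    z=np.array(z,float);z/=np.linalg.norm(z);x=np.array(xref,float);x-=z*(x@z);x/=np.linalg.norm(x)
    return np.c_[x,np.cross(z,x),z]@R.from_euler('z',a,degrees=True).as_matrix()
E
python3 - <<'E'
from h import *
go((.453,.158,.233),tool((.5,0,-.866),0))
E
```

```text
go [-38.91 -34.36  -0.2 ] [-25.84 -19.15  71.63] dist 51.91 ang 78.5
```

Request:
carry_out(motion=[1, -39, -34.4, -0.2, -25.8, -19.2, 71.6, 1, -39, -34.4, -0.2, -25.8, -19.2, 71.6, 1, -39, -34.4, -0.2, -25.8, -19.2, 71.6, 1, -39, -34.4, -0.2, -25.8, -19.2, 71.6, 1, -39, -34.4, -0.2, -25.8, -19.2, 71.6, 1, -39, -34.4, -0.2, -25.8, -19.2, 71.6, 1, -39, -34.4, -0.2, -25.8, -19.2, 71.6, 1, -39, -34.4, -0.2, -25.8, -19.2, 71.6, 1, -39, -34.4, -0.2, -25.8, -19.2, 71.6, 1, -39, -34.4, -0.2, -25.8, -19.2, 71.6])

```text
time_s: 1.15
ee_pos: [0.4397, 0.1779, 0.2324]
eef_rot: [0.182, 0.684, 0.682, 0.183]
contact_force: [0.5, 0.3, -0.9]
opening: 1.004
grasp_force: 0.0
```

Run:
```python
from h import *
o=readout.get_obs();print(o['time_s'],o['ee_pos'],o['qpos'],o['joint_vel'].round(2))
go((.453,.158,.233),tool((.5,0,-.866),0))
```

```text
1.15 [0.43968705 0.17794517 0.23239709] [ 0.21683449  0.22003414  2.13995981 -0.38417769  0.29016095  0.56142233] [-1.28 -0.01  0.02  1.48 -0.45 -2.57]
go [-1.99  1.19  0.61] [-0.11  0.   -0.18] dist 2.4 ang 0.2
```

Request:
carry_out(motion=[1, 0, 0, 0, 0, 0, 0, 1, 0, 0, 0, 0, 0, 0, 1, 0, 0, 0, 0, 0, 0, 1, 0, 0, 0, 0, 0, 0])

```text
time_s: 1.55
ee_pos: [0.4396, 0.1811, 0.233]
eef_rot: [0.182, 0.681, 0.685, 0.183]
contact_force: [-0.3, 0.2, 0.5]
opening: 0.996
grasp_force: 0.0
```

Run:
```python
from h import *
o=readout.get_obs();print(o['time_s'],o['ee_pos'],o['qpos'],np.abs(o['joint_vel']).max().round(2))
d=cap('wrist');pickle.dump(d,open('w1.pkl','wb'))
cv2.imwrite('pics/d.png',d['color'])
```

```text
1.55 [0.43961367 0.18105498 0.23297797] [ 0.22379753  0.22021281  2.13709756 -0.38365045  0.29252313  0.55875772] 0.01
```

View pics/d.png

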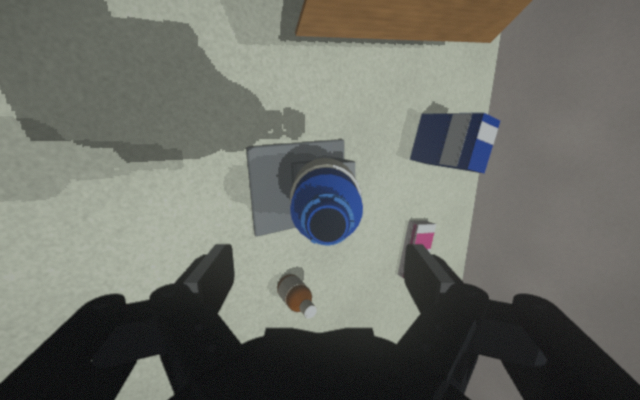

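Run:
```python
from h import *
from scipy.optimize import least_squares
D=pickle.load(open('d0.pkl','rb'));D['w']=pickle.load(open('w1.pkl','rb'))
for n in('scene','side','w'):
    d=D[n];P=pts(d);hsv=cv2.cvtColor(d['color'],cv2.COLOR_BGR2HSV);h,s,v=cv2.split(hsv)
    X,Y,Z=np.moveaxis(P,-1,0)
    near=(d['z_map']>0)&(abs(X-.545)<.11)&(abs(Y-.158)<.09)
    g=near&(abs(Z-.008)<.003)
    q=P[g][:,:2].astype(np.float32)
    r=cv2.minAreaRect(q);print(n,'plate',np.round(r[0],4),np.round(r[1],4),round(r[2],2))
    b=near&(Z>.09)
    q=P[b]
    # cylinder fit: axis direction via yaw, known 30 deg lean; body radius 38, neck
    for yaw in(0,):
        c,sn=np.cos(np.radians(yaw)),np.sin(np.radians(yaw))
        a=np.array([-.5*c,-.5*sn,.866]);t=(q-[.498,.158,.151])@a
        print(n,'top hist',np.histogram(t,np.arange(-.06,.016,.004))[0])
# jar-body cylinder fit from all views
Q=[]
for n in('scene','side','w'):
    d=D[n];P=pts(d);h,s,v=cv2.split(cv2.cvtColor(d['color'],cv2.COLOR_BGR2HSV))
    m=(d['z_map']>0)&(abs(P[...,0]-.53)<.1)&(abs(P[...,1]-.158)<.08)&(P[...,2]>.05)&(h>95)&(h<130)&(s>100)
    q=P[m];Q.append(q)
    a0=np.array([-.5,0,.866]);e1=np.array([.866,0,.5]);e2=np.array([0,1,0])
    t=(q-[.498,.158,.151])@a0;print(n,'top98',np.percentile(t,98).round(4))
    for lo,hi in((-.003,.004),(-.02,-.005),(-.06,-.045)):
        k=q[(t>lo)&(t<hi)]
        if len(k)>15:
            u=np.c_[(k-[.498,.158,.151])@e1,(k-[.498,.158,.151])@e2]
            f=least_squares(lambda p:np.hypot(*(u-p[:2]).T)-p[2],[0,0,.02],loss='soft_l1',f_scale=.001).x
            print(n,lo,len(k),f.round(4),'ext',u.min(0).round(4),u.max(0).round(4))
```

```text
scene plate [0.5447 0.159 ] [0.2114 0.1786] 0.89
scene top hist [30 35 32 37 62 85 65 33 15 13 22 21 29 32 47 56  0  0]
side plate [0.5414 0.1576] [0.1443 0.1225] 2.05
side top hist [31 36 31 36 46 86 71 50 16 15 26 25 27 28 31 80  2  0]
w plate [0.5418 0.1599] [0.1437 0.1192] 1.93
w top hist [  31   27   54   36  342  852  572  106    0    6   50  116  309  169
  297 1213    0    0]
scene top98 0.0013
scene -0.003 91 [ 0.0054 -0.0001  0.0139] ext [-0.0173 -0.0194] [0.0229 0.0185]
scene -0.02 97 [ 0.0016 -0.0006  0.0223] ext [-0.0098 -0.0242] [0.0309 0.0227]
scene -0.06 115 [ 0.0013 -0.0002  0.0375] ext [-0.0049 -0.0298] [0.0406 0.0374]
side top98 0.0025
side -0.003 84 [-0.0004 -0.0061  0.0135] ext [-0.0178 -0.026 ] [0.0181 0.0111]
side -0.02 92 [-0.0033  0.0011  0.0233] ext [-0.0204 -0.0281] [0.0219 0.0121]
side -0.06 121 [-0.0024  0.0007  0.037 ] ext [-0.0292 -0.0412] [ 0.035  -0.0027]
w top98 0.0015
w -0.003 553 [-0.0016  0.0005  0.0178] ext [-0.0217 -0.0187] [0.0181 0.0204]
w -0.02 585 [-0.0017 -0.0003  0.0232] ext [-0.0258 -0.0243] [0.0226 0.0251]
w -0.06 83 [-0.0017  0.0006  0.0379] ext [-0.0318  0.0232] [0.0265 0.0387]
```

Run:
```python
from h import *
go((.514,-.192,.130),tool((0,0,-1),0,(.93,-.37,0)))
```

```text
go [-37.36   1.12  12.52] [ 19.65 -29.17 109.1 ] dist 39.42 ang 114.6
```

Request:
carry_out(motion=[1, -37.4, 1.1, 12.5, 19.6, -29.2, 109.1, 1, -37.4, 1.1, 12.5, 19.6, -29.2, 109.1, 1, -37.4, 1.1, 12.5, 19.6, -29.2, 109.1, 1, -37.4, 1.1, 12.5, 19.6, -29.2, 109.1, 1, -37.4, 1.1, 12.5, 19.6, -29.2, 109.1, 1, -37.4, 1.1, 12.5, 19.6, -29.2, 109.1, 1, -37.4, 1.1, 12.5, 19.6, -29.2, 109.1, 1, -37.4, 1.1, 12.5, 19.6, -29.2, 109.1, 1, -37.4, 1.1, 12.5, 19.6, -29.2, 109.1, 1, -37.4, 1.1, 12.5, 19.6, -29.2, 109.1])

```text
time_s: 2.6
ee_pos: [0.514, -0.1942, 0.1295]
eef_rot: [0.053, 0.996, 0.045, 0.053]
contact_force: [-1.1, 0.4, 0.4]
opening: 0.998
grasp_force: 0.0
```

Run:
```python
from h import *
o=readout.get_obs();print(o['time_s'],o['ee_pos'],o['qpos'],np.abs(o['joint_vel']).max().round(2))
go((.514,-.192,.130),tool((0,0,-1),0,(.93,-.37,0)))
```

```text
2.6 [ 0.51398887 -0.19418679  0.12950018] [-0.54865348  0.53428576  1.82065463 -0.0487048   0.63947251  0.96947387] 1.49
go [ 0.03 -0.21 -0.07] [ 4.91 -7.19 26.78] dist 0.22 ang 28.2
```

Request:
carry_out(motion=[1, 0, -0.2, 0, 4.9, -7.2, 26.8, 1, 0, -0.2, 0, 4.9, -7.2, 26.8, 1, 0, -0.2, 0, 4.9, -7.2, 26.8, 1, 0, -0.2, 0, 4.9, -7.2, 26.8, 1, 0, -0.2, 0, 4.9, -7.2, 26.8, 1, 0, -0.2, 0, 4.9, -7.2, 26.8])

```text
time_s: 3.2
ee_pos: [0.5134, -0.1909, 0.1298]
eef_rot: [0.001, 0.983, -0.184, 0.001]
contact_force: [0.2, -0.3, 0.4]
opening: 1.001
grasp_force: 0.0
```

Run:
```python
from h import *
o=readout.get_obs();print(o['time_s'],o['ee_pos'],o['qpos'],np.abs(o['joint_vel']).max().round(2))
d=cap('wrist');pickle.dump(d,open('w2.pkl','wb'))
P=pts(d);v=cv2.cvtColor(d['color'],cv2.COLOR_BGR2HSV)[...,2]
m=(d['z_map']>0)&(P[...,2]>.024)&(P[...,2]<.036)&(np.hypot(P[...,0]-.515,P[...,1]+.19)<.045)
q=P[m];print(len(q),q.mean(0).round(4),q.min(0).round(4),q.max(0).round(4))
(cx,cy),r=cv2.minEnclosingCircle(q[:,:2].astype(np.float32));print(cx,cy,r)
cv2.imwrite('pics/e.png',d['color'])
go((cx,cy,.0075),tool((0,0,-1),0,(.93,-.37,0)))
```

```text
3.2 [ 0.51341105 -0.1908717   0.12975431] [-5.59615204e-01  5.67287781e-01  1.72159951e+00 -9.25998394e-04
  8.50823353e-01  1.38211521e+00] 0.01
3166 [ 0.5151 -0.189   0.0283] [ 0.4856 -0.2172  0.024 ] [ 0.5429 -0.1603  0.0312]
0.514297604560852 -0.18858537077903748 0.02900608815252781
go [-1.000e-02 -2.700e-01  1.223e+01] [ 0.06 -0.09  0.46] dist 12.23 ang 0.5
```

View pics/e.png

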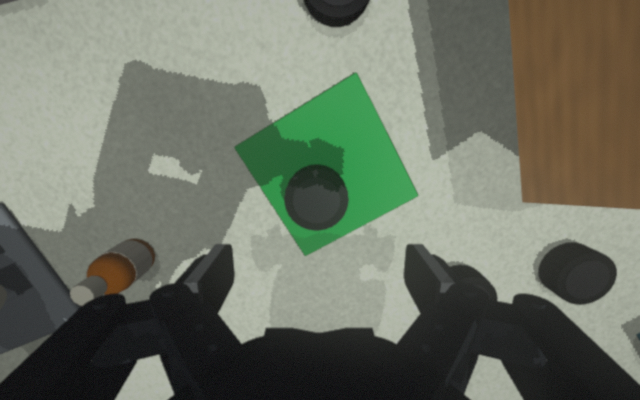

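Run:
```python
from h import *
d=pickle.load(open('w2.pkl','rb'))
o=readout.get_obs();P=pts(d);T=rot(o['eef_rot']).inv().apply((P-o['ee_pos']).reshape(-1,3)).reshape(P.shape)
m=(d['z_map']>0)&(T[...,2]<.05)&(abs(T[...,1])<.07)&(abs(T[...,0])<.04)
for s in(1,-1):
    q=T[m&(s*T[...,1]>.03)];print(len(q));z=q[:,2]
    for lo in np.arange(-.04,.012,.004):
        k=q[(z>=lo)&(z<lo+.004)]
        if len(k):print(lo.round(3),len(k),'x',k[:,0].min().round(3),k[:,0].max().round(3),'y',k[:,1].min().round(3),k[:,1].max().round(3))
```

```text
16277
-0.04 308 x -0.01 0.013 y 0.042 0.057
-0.036 281 x -0.01 0.013 y 0.042 0.056
-0.032 253 x -0.01 0.013 y 0.042 0.057
-0.028 240 x -0.01 0.013 y 0.042 0.056
-0.024 204 x -0.01 0.012 y 0.042 0.056
-0.02 161 x -0.01 0.012 y 0.042 0.055
-0.016 77 x -0.01 0.011 y 0.042 0.043
-0.012 2 x 0.0 0.006 y 0.043 0.043
16232
-0.04 305 x -0.01 0.012 y -0.057 -0.042
-0.036 273 x -0.011 0.012 y -0.056 -0.042
-0.032 269 x -0.01 0.013 y -0.057 -0.042
-0.028 233 x -0.01 0.012 y -0.057 -0.042
-0.024 211 x -0.01 0.013 y -0.056 -0.042
-0.02 156 x -0.01 0.012 y -0.054 -0.042
-0.016 84 x -0.01 0.011 y -0.043 -0.042
```

Request:
carry_out(motion=[1, 0, -0.25, 5, 0, 0, 0.4, 1, 0, -0.25, 9, 0, 0, 0.4, 1, 0, -0.25, 12, 0, 0, 0.4, 1, 0, -0.25, 12.9, 0, 0, 0.4, 1, 0, -0.25, 12.9, 0, 0, 0.4, 0.5, 0, -0.25, 12.9, 0, 0, 0.4, 0.5, 0, -0.25, 12.9, 0, 0, 0.4, 0.5, 0, -0.25, 12.9, 0, 0, 0.4, 0.5, 0, -0.25, 12.9, 0, 0, 0.4, 0.5, 0, -0.25, 12.9, 0, 0, 0.4], grip_force=60)

```text
time_s: 4.25
ee_pos: [0.5156, -0.1906, 0.0032]
eef_rot: [0.001, 0.982, -0.189, 0.003]
contact_force: [-0.7, -0.3, 5.9]
opening: 0.651
grasp_force: 63.4
```

Run:
```python
from h import *
o=readout.get_obs();print(o['time_s'],o['ee_pos'],o['qpos'],o['opening'],o['grasp_force'])
```

```text
4.25 [ 0.51557066 -0.19062561  0.00319863] [-5.57265682e-01  7.86130522e-01  1.77220094e+00 -7.17736170e-04
  5.77170201e-01  1.39444844e+00] 0.6505693815295301 63.355021588504314
```

Request:
carry_out(motion=[0.5, 0, 0, -2, 0, 0, 0, 0.5, 0, 0, -6, 0, 0, 0, 0.5, 0, 0, -10, 0, 0, 0, 0.5, 0, 0, -14, 0, 0, 0, 0.5, 0, 0, -14, 0, 0, 0, 0.5, 0, 0, -14, 0, 0, 0])

```text
time_s: 4.85
ee_pos: [0.5148, -0.1901, 0.1429]
eef_rot: [0.001, 0.982, -0.189, 0.003]
contact_force: [0.3, 0.5, -1.3]
opening: 0.651
grasp_force: 63.6
```

Run:
```python
from h import *
o=readout.get_obs();print(o['time_s'],o['ee_pos'],o['contact_force'],o['opening'],np.abs(o['joint_vel']).max().round(2))
d=cap('wrist');pickle.dump(d,open('w3.pkl','wb'))
P=pts(d);T=rot(o['eef_rot']).inv().apply((P-o['ee_pos']).reshape(-1,3)).reshape(P.shape)
m=(d['z_map']>0)&(np.hypot(T[...,0],T[...,1])<.034)&(T[...,2]<.03)&(T[...,2]>-.06)
q=T[m];print(len(q),np.histogram(q[:,2],np.arange(-.06,.03,.004)))
k=q[(abs(q[:,1])<.022)];
zt=np.median(k[(k[:,2]>-.035)&(k[:,2]<.01)][:,2]);k=k[abs(k[:,2]-zt)<.004];print(zt,len(k),k.min(0).round(4),k.max(0).round(4))
A=np.c_[k[:,:2],np.ones(len(k))];print('plane',np.linalg.lstsq(A,k[:,2],rcond=None)[0].round(4))
cv2.imwrite('pics/f.png',d['color'][120:380,150:500])
```

```text
4.85 [ 0.51475722 -0.19013572  0.14291218] [ 0.25118841  0.48352958 -1.25222634] 0.651291039354207 0.05
14740 (array([  229,   183,   103,    63,   447,   343,   317,   285, 10294,
        1063,   356,   351,   304,   235,   160,     7,     0,     0,
           0,     0,     0,     0]), array([-6.00000000e-02, -5.60000000e-02, -5.20000000e-02, -4.80000000e-02,
       -4.40000000e-02, -4.00000000e-02, -3.60000000e-02, -3.20000000e-02,
       -2.80000000e-02, -2.40000000e-02, -2.00000000e-02, -1.60000000e-02,
       -1.20000000e-02, -8.00000000e-03, -4.00000000e-03,  5.55111512e-17,
        4.00000000e-03,  8.00000000e-03,  1.20000000e-02,  1.60000000e-02,
        2.00000000e-02,  2.40000000e-02,  2.80000000e-02]))
-0.025069819857529346 9592 [-0.031  -0.022  -0.0276] [ 0.0266  0.022  -0.0211]
plane [ 0.0135  0.0011 -0.0251]
```

View pics/f.png

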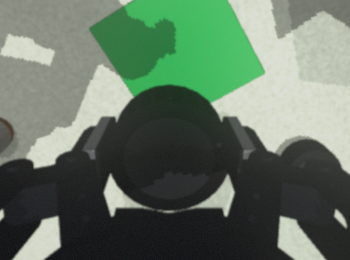

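```bash
cat >> h.py <<'E'
yw=np.radians(2.0);A=np.array([-.5*np.cos(yw),-.5*np.sin(yw),np.sqrt(.75)]);M=np.array([.4965,.1583,.1505])
LO=np.array([-.002,0,-.0006])
def lidgo(s,a):
    Rt=tool(-A,a,(-np.sin(yw),np.cos(yw),0)); go(M+s*A-Rt@LO,Rt)
def stat():
    o=readout.get_obs();R0=rot(o['eef_rot']);l=o['ee_pos']+R0.apply(LO)-M
    Rt=tool(-A,0,(-np.sin(yw),np.cos(yw),0));rr=(R.from_matrix(Rt).inv()*R0).as_rotvec(degrees=True)
    f=Rt.T@o['contact_force']
    print('t',round(o['time_s'],2),'lid h mm',(l@A*1e3).round(2),'lat x,y',(Rt.T@l*1e3)[:2].round(2),'rot',rr.round(2),'F(tool0)',f.round(1),'Mz',(o['ft_torque']@-A).round(3),'q',o['qpos'].round(2),'grip',round(o['opening'],3),round(o['grasp_force'],1))
E
python3 - <<'E'
from h import *
stat();lidgo(.045,90)
E
```

```text
t 4.9 lid h mm -8.98 lat x,y [-347.45   -1.35] rot [ 19.16 -29.64 110.78] F(tool0) [0.4 0.5 0.6] Mz -0.022 q [-0.56  0.55  1.71 -0.    0.88  1.39] grip 0.647 63.6
go [-16.38 -30.83  -4.93] [  6.32  29.42 -23.22] dist 35.25 ang 38.0
```

Request:
carry_out(motion=[0.5, -16.4, -30.8, -4.9, 6.3, 29.4, -23.2, 0.5, -16.4, -30.8, -4.9, 6.3, 29.4, -23.2, 0.5, -16.4, -30.8, -4.9, 6.3, 29.4, -23.2, 0.5, -16.4, -30.8, -4.9, 6.3, 29.4, -23.2, 0.5, -16.4, -30.8, -4.9, 6.3, 29.4, -23.2, 0.5, -16.4, -30.8, -4.9, 6.3, 29.4, -23.2, 0.5, -16.4, -30.8, -4.9, 6.3, 29.4, -23.2, 0.5, -16.4, -30.8, -4.9, 6.3, 29.4, -23.2, 0.5, -16.4, -30.8, -4.9, 6.3, 29.4, -23.2, 0.5, -16.4, -30.8, -4.9, 6.3, 29.4, -23.2])

```text
time_s: 5.9
ee_pos: [0.4798, 0.1118, 0.1784]
eef_rot: [-0.006, 0.969, 0.017, 0.248]
contact_force: [0.2, 0.1, -0.5]
opening: 0.652
grasp_force: 63.8
```

Run:
```python
from h import *
stat();lidgo(.012,90)
```

```text
t 5.9 lid h mm 33.99 lat x,y [-45.87  -3.93] rot [ 1.14 -0.84 90.01] F(tool0) [ 0.1 -0.1  0.5] Mz -0.031 q [-0.02  0.36  2.18  0.25  0.11  1.28] grip 0.652 63.8
go [ 0.44 -4.58  2.2 ] [-0.19  1.25 -0.01] dist 5.1 ang 1.3
```

Request:
carry_out(motion=[0.5, 0.4, -4.6, 0, -0.2, 1.2, 0, 0.5, 0.4, -4.6, 0, -0.2, 1.2, 0, 0.5, 0.4, -4.6, 0, -0.2, 1.2, 0, 0.5, 0.4, -4.6, 0, -0.2, 1.2, 0, 0.5, 0.4, -4.6, 0, -0.2, 1.2, 0, 0.5, 0.4, -4.6, 0, -0.2, 1.2, 0])

```text
time_s: 6.5
ee_pos: [0.4822, 0.1571, 0.1809]
eef_rot: [-0.004, 0.966, 0.017, 0.259]
contact_force: [1.2, -0.0, -0.0]
opening: 0.649
grasp_force: 63.8
```

Run:
```python
from h import *
stat();lidgo(.005,90)
```

```text
t 6.5 lid h mm 34.1 lat x,y [-0.67  0.81] rot [-4.e-02 -1.e-02  9.e+01] F(tool0) [-0.1  1.1  0.7] Mz 0.033 q [ 0.12  0.37  2.15 -0.4   0.11  2.04] grip 0.649 63.8
go [-0.08 -0.07  2.91] [ 0.03 -0.02  0.  ] dist 2.91 ang 0.0
```

Request:
carry_out(motion=[0.5, -0.1, -0.1, 1.5, 0, 0, 0, 0.5, -0.1, -0.1, 2.5, 0, 0, 0, 0.5, -0.1, -0.1, 2.9, 0, 0, 0, 0.5, -0.1, -0.1, 2.9, 0, 0, 0])

```text
time_s: 6.9
ee_pos: [0.4967, 0.1579, 0.1554]
eef_rot: [-0.004, 0.966, 0.016, 0.259]
contact_force: [0.8, 0.8, 0.3]
opening: 0.651
grasp_force: 63.8
```

Run:
```python
from h import *
stat();lidgo(.0,90)
a=cap('scene')['color'][210:270,350:420];b=cap('side')['color'][115:165,245:315]
cv2.imwrite('pics/g.png',np.hstack([cv2.resize(a,(390,334),interpolation=2),cv2.resize(b,(390,334),interpolation=2)]))
```

```text
t 6.9 lid h mm 4.8 lat x,y [-0.4   0.58] rot [-1.100e-01 -1.000e-02  9.004e+01] F(tool0) [0.8 0.8 0.2] Mz -0.02 q [ 0.12  0.45  2.14 -0.89  0.06  2.53] grip 0.651 63.8
go [-0.06 -0.04  0.48] [ 0.08 -0.06 -0.04] dist 0.49 ang 0.1
```

View pics/g.png

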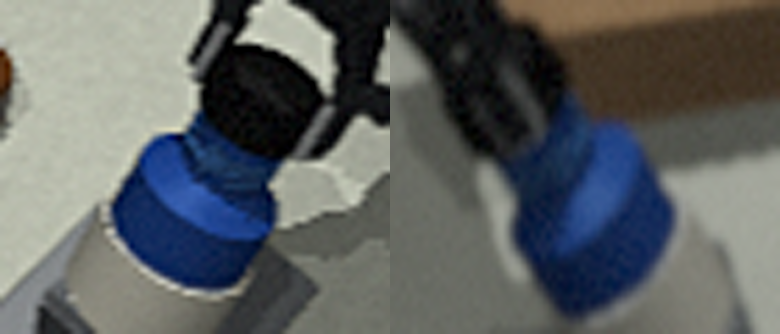

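```bash
cat > kin.py <<'E'
from h import *
from scipy.optimize import least_squares
def fk(q,k):
    H,a2,a3,L,d,e2,e3,ox=k
    Rz=lambda t:R.from_euler('z',t);Ry=lambda t:R.from_euler('y',t)
    B=Rz(q[0]); E=B*Ry(q[1]); F=E*Ry(q[2]); W=F*Rz(-q[3])*Ry(q[4])
    p=B.apply([ox,d,H])+E.apply([e2,0,a2])+F.apply([e3,0,a3])+W.apply([0,0,L])
    return p,W*Rz(q[5])*Rz(np.pi/2)
S=[([1.10248583,.528275553,1.43359634,0,1.18138582,-.178485],(.17833532,.5984553,.23054803),(0,.144403,.989519,0)),
([.22379753,.22021281,2.13709756,-.38365045,.29252313,.55875772],(.43961367,.18105498,.23297797),(.182,.681,.685,.183)),
([-.5596152,.56728778,1.72159951,-.000926,.85082335,1.38211521],(.51341105,-.1908717,.12975431),(.001,.983,-.184,.001)),
([-.55726568,.78613052,1.77220094,-.0007177,.5771702,1.39444844],(.51557066,-.19062561,.00319863),(.001,.982,-.189,.003)),
([-.54865348,.53428576,1.82065463,-.0487048,.63947251,.96947387],(.51398887,-.19418679,.1295),(.053,.996,.045,.053))]
K0=[.3,.3,.3,.25,.11,0,0,0]
if __name__=='__main__':
    o=readout.get_obs();S.append((o['qpos'],o['ee_pos'],o['eef_rot']))
    for sg in(1,):
        f=lambda k:np.concatenate([fk(q,k)[0]-p for q,p,r in S])
        s=least_squares(f,K0,x_scale=.1);print(s.x.round(4),(np.abs(s.fun)*1e3).round(2).reshape(-1,3).max(1))
        for q,p,r in S: print((fk(q,s.x)[1].inv()*rot(r)).as_rotvec(degrees=True).round(1))
        np.save('k.npy',s.x)
    print(o['qpos'].round(4))
E
python3 kin.py
```

```text
[0.2117 0.4661 0.3189 0.1546 0.0974 0.114  0.0613 0.0024] [12.88 35.04 18.   11.29  3.86 12.5 ]
[-0.1 -0.  -0. ]
[ -6.7 -10.8 -42.1]
[-0.1  0.  -0.1]
[-0.   0.  -0.1]
[-2.7 -1.9 -4.5]
[  -3.2    4.6 -101.4]
[ 0.1186  0.4435  2.1388 -0.8862  0.0556  2.53  ]
```

```bash
sed -i 's/Rz(-q\[3\])/Rz(q[3])/' kin.py; python3 kin.py
```

```text
[0.2742 0.588  0.3917 0.2967 0.111  0.     0.1141 0.    ] [0. 0. 0. 0. 0. 0.]
[-0.1 -0.  -0. ]
[ 0. -0. -0.]
[-0.  0. -0.]
[ 0.  0. -0.]
[ 0.  0. -0.]
[0. 0. 0.]
[ 0.1186  0.4435  2.1388 -0.8862  0.0556  2.53  ]
```

```bash
cat >> kin.py <<'E'
k=np.load('k.npy')
LOq=np.array([-.08,-.08,0,0,0,-.0]);JL=np.array([-3.08,-.75,.22,-1.43,0,-2.85]);JU=np.array([3.08,2.2,2.44,4.57,2.65,2.85])
def pose(h,a):
    Rt=tool(-A,a,(-np.sin(yw),np.cos(yw),0));return M+h*A-Rt@LO,R.from_matrix(Rt)
def ik(p,Rt,q0,lim=True):
    def f(q):
        P,Q=fk(q,k);return np.r_[(P-p)*1e3,(Q.inv()*Rt).as_rotvec()*300]
    s=least_squares(f,np.clip(q0,JL+1e-6,JU-1e-6),bounds=(JL,JU) if lim else(-np.inf,np.inf),x_scale=.1);return s.x,np.sqrt(2*s.cost)
E
python3 - <<'E'
from kin import *
for h in(45,25,5,0,-3,-6.5,-9.5,-16,-21):
  for a,q0 in((90,[.12,.44,2.14,-.9,.06,2.53]),(-38,[.12,.5,2.14,4.0,.06,1.5])):
    p,Q=pose(h/1e3,a);q,c=ik(p,Q,q0);print(h,a,q.round(3),round(c,2))
E
```

```text
45 90 [ 0.123  0.343  2.149 -0.334  0.135  1.978] 0.0
45 -38 [0.116 0.37  2.207 4.57  0.032 1.119] 16.57
25 90 [ 0.121  0.394  2.145 -0.493  0.091  2.136] 0.0
25 -38 [0.118 0.412 2.184 4.57  0.037 1.121] 10.25
5 90 [ 0.118  0.445  2.139 -0.865  0.055  2.508] 0.0
5 -38 [0.12  0.454 2.159 4.57  0.041 1.123] 4.37
0 90 [ 0.118  0.457  2.137 -1.029  0.048  2.671] 0.0
0 -38 [0.121 0.464 2.153 4.57  0.042 1.124] 2.96
-3 90 [ 0.117  0.465  2.136 -1.145  0.045  2.787] 0.0
-3 -38 [0.121 0.47  2.149 4.57  0.042 1.124] 2.14
-6.5 90 [ 0.117  0.472  2.133 -1.209  0.043  2.85 ] 0.54
-6.5 -38 [0.121 0.478 2.145 4.57  0.043 1.125] 1.18
-9.5 90 [ 0.116  0.479  2.13  -1.209  0.042  2.85 ] 1.34
-9.5 -38 [0.121 0.484 2.141 4.57  0.043 1.125] 0.38
-16 90 [ 0.115  0.492  2.122 -1.21   0.041  2.85 ] 3.04
-16 -38 [0.121 0.499 2.137 4.35  0.046 1.345] 0.0
-21 90 [ 0.113  0.502  2.116 -1.211  0.039  2.85 ] 4.32
-21 -38 [0.12  0.512 2.134 4.165 0.05  1.53 ] 0.0
```

```bash
cat >> kin.py <<'E'
def rows(qs):
    o=readout.get_obs();p0,R0=o['ee_pos'],rot(o['eef_rot'])
    for q in qs:
        p,Q=fk(q,k);t=R0.inv().apply(p-p0)*100;r=(R0.inv()*Q).as_rotvec(degrees=True)
        print(', '.join(f'{x:.2f}' for x in t),',',', '.join(f'{x:.1f}' for x in r),' q',np.round(q,2))
E
cat > sw.py <<'E'
from kin import *
import sys
# swirl: q1..q3 of the h=35 pose, q5=.15, q4 -0.4 -> 4.45
qa=np.array([.12,.368,2.147,-.4,.15,2.0]);qb=np.array([.12,.368,2.147,4.45,.15,1.75])
o=readout.get_obs();print(o['time_s'],o['qpos'].round(3))
f0=float(sys.argv[1]);rows([qa+(qb-qa)*min(1,f0+i*.29/4.85) for i in range(5)])
E
python3 sw.py 0
```

```text
7.0 [ 0.119  0.443  2.139 -0.886  0.056  2.53 ]
-1.01, 0.59, -3.00 , -0.9, -2.0, -2.5  q [ 0.12  0.37  2.15 -0.4   0.15  2.  ]
-1.42, -0.62, -3.02 , 1.0, -2.9, 13.1  q [ 0.12  0.37  2.15 -0.11  0.15  1.99]
-1.47, -1.90, -3.08 , 3.0, -3.8, 28.7  q [0.12 0.37 2.15 0.18 0.15 1.97]
-1.16, -3.14, -3.18 , 5.0, -4.6, 44.4  q [0.12 0.37 2.15 0.47 0.15 1.96]
-0.50, -4.23, -3.30 , 7.1, -5.3, 60.0  q [0.12 0.37 2.15 0.76 0.15 1.94]
```

Request:
carry_out(motion=[0.5, -0.5, 0.3, -2, 0, -1, -1, 0.5, -1, 0.6, -3, -0.9, -2, -2.5, 0.5, -1.4, -0.6, -3, 1, -2.9, 5, 0.5, -1.4, -0.6, -3, 1, -2.9, 13, 0.5, -1.5, -1.9, -3.1, 3, -3.8, 21, 0.5, -1.5, -1.9, -3.1, 3, -3.8, 28.7, 0.5, -1.2, -3.1, -3.2, 5, -4.6, 37, 0.5, -1.2, -3.1, -3.2, 5, -4.6, 44.4, 0.5, -0.5, -4.2, -3.3, 7.1, -5.3, 52, 0.5, -0.5, -4.2, -3.3, 7.1, -5.3, 60])

```text
time_s: 8.0
ee_pos: [0.4754, 0.2, 0.1835]
eef_rot: [-0.192, 0.851, -0.455, 0.179]
contact_force: [0.6, -0.9, -0.6]
opening: 0.646
grasp_force: 63.8
```

```bash
python3 sw.py .299
```

```text
8.0 [0.119 0.366 2.147 0.783 0.15  1.923]
-0.35, -1.09, 0.03 , 2.0, -0.9, 15.3  q [0.12 0.37 2.15 1.05 0.15 1.93]
-0.28, -2.36, -0.04 , 4.4, -1.7, 30.8  q [0.12 0.37 2.15 1.34 0.15 1.91]
0.15, -3.56, -0.16 , 6.7, -2.5, 46.4  q [0.12 0.37 2.15 1.63 0.15 1.9 ]
0.91, -4.59, -0.32 , 9.0, -3.2, 62.0  q [0.12 0.37 2.15 1.92 0.15 1.88]
1.92, -5.35, -0.50 , 11.4, -3.9, 77.6  q [0.12 0.37 2.15 2.21 0.15 1.87]
```

Works perfectly.

Request:
carry_out(motion=[0.5, -0.2, -0.5, 0, 1, -0.5, 7.6, 0.5, -0.35, -1.1, 0, 2, -0.9, 15.3, 0.5, -0.3, -1.7, 0, 3.2, -1.3, 23, 0.5, -0.28, -2.4, 0, 4.4, -1.7, 30.8, 0.5, 0, -3, -0.1, 5.5, -2.1, 38.6, 0.5, 0.15, -3.6, -0.15, 6.7, -2.5, 46.4, 0.5, 0.5, -4.1, -0.2, 7.8, -2.9, 54.2, 0.5, 0.9, -4.6, -0.3, 9, -3.2, 62, 0.5, 1.4, -5, -0.4, 10.2, -3.6, 69.8, 0.5, 1.9, -5.3, -0.5, 11.4, -3.9, 77.6])

```text
time_s: 9.0
ee_pos: [0.5195, 0.21, 0.2157]
eef_rot: [0.352, -0.363, 0.862, -0.034]
contact_force: [0.4, 1.3, -0.7]
opening: 0.648
grasp_force: 63.8
```

```bash
python3 sw.py .598
```

```text
9.0 [0.12  0.369 2.15  2.225 0.151 1.85 ]
-0.33, -1.34, -0.00 , 2.4, -0.8, 15.6  q [0.12 0.37 2.15 2.5  0.15 1.85]
-0.16, -2.61, -0.08 , 4.8, -1.4, 31.2  q [0.12 0.37 2.15 2.79 0.15 1.84]
0.37, -3.77, -0.21 , 7.1, -2.1, 46.7  q [0.12 0.37 2.15 3.08 0.15 1.82]
1.20, -4.73, -0.37 , 9.5, -2.7, 62.3  q [0.12 0.37 2.15 3.37 0.15 1.81]
2.27, -5.41, -0.56 , 11.9, -3.2, 77.9  q [0.12 0.37 2.15 3.66 0.15 1.79]
```

Request:
carry_out(motion=[0.5, -0.2, -0.7, 0, 1.2, -0.4, 7.8, 0.5, -0.3, -1.3, 0, 2.4, -0.8, 15.6, 0.5, -0.3, -2, 0, 3.6, -1.1, 23.4, 0.5, -0.15, -2.6, -0.1, 4.8, -1.4, 31.2, 0.5, 0.1, -3.2, -0.15, 6, -1.8, 39, 0.5, 0.4, -3.8, -0.2, 7.1, -2.1, 46.7, 0.5, 0.8, -4.3, -0.3, 8.3, -2.4, 54.5, 0.5, 1.2, -4.7, -0.4, 9.5, -2.7, 62.3, 0.5, 1.7, -5.1, -0.45, 10.7, -3, 70, 0.5, 2.3, -5.4, -0.55, 11.9, -3.2, 77.9])

```text
time_s: 10.0
ee_pos: [0.537, 0.1546, 0.2231]
eef_rot: [0.35, 0.294, 0.881, 0.121]
contact_force: [0.1, 0.3, -1.4]
opening: 0.653
grasp_force: 63.8
```

```bash
python3 sw.py .88
python3 - <<'E'
from kin import *
# approach poses: q4 fixed at 4.5, position exact, tilt free
for h in(35,20,4,0,-4,-9.5):
    q=np.array([.12,.46,2.15,4.5,.045,1.75])
    def f(x):
        q[:]=[x[0],x[1],x[2],4.5,x[3],1.75];P,Q=fk(q,k);return np.r_[(P+Q.apply(LO)-M-h/1e3*A)*1e3,(Q.apply([0,0,1])+A)*100]
    s=least_squares(f,[.12,.46,2.15,.045],x_scale=.1);f(s.x)
    z=fk(q,k)[1].apply([0,0,1]);print(h,q.round(4).tolist(),'tilt deg',np.degrees(np.arccos(-z@A)).round(2),'lat',np.linalg.norm(s.fun[:3]).round(2))
E
```

```text
10.0 [0.12  0.369 2.147 3.661 0.15  1.791]
-0.16, -0.89, -0.02 , 1.7, -0.4, 11.1  q [0.12 0.37 2.15 3.87 0.15 1.78]
0.00, -2.16, -0.09 , 4.1, -0.9, 26.7  q [0.12 0.37 2.15 4.16 0.15 1.77]
0.52, -3.32, -0.20 , 6.5, -1.4, 42.3  q [0.12 0.37 2.15 4.45 0.15 1.75]
0.52, -3.33, -0.20 , 6.6, -1.4, 42.4  q [0.12 0.37 2.15 4.45 0.15 1.75]
0.52, -3.33, -0.20 , 6.6, -1.4, 42.4  q [0.12 0.37 2.15 4.45 0.15 1.75]
35 [0.1171, 0.3813, 2.1929, 4.5, 0.0297, 1.75] tilt deg 3.03 lat 1.07
20 [0.1189, 0.4164, 2.1757, 4.5, 0.0346, 1.75] tilt deg 2.04 lat 0.71
4 [0.1204, 0.4532, 2.1568, 4.5, 0.0394, 1.75] tilt deg 1.05 lat 0.36
0 [0.1208, 0.4623, 2.152, 4.5, 0.0406, 1.75] tilt deg 0.81 lat 0.28
-4 [0.1211, 0.4714, 2.1472, 4.5, 0.0417, 1.75] tilt deg 0.58 lat 0.2
-9.5 [0.1215, 0.4837, 2.1405, 4.5, 0.0432, 1.75] tilt deg 0.27 lat 0.09
```

Run:
```python
from kin import *
rows([[.12,.37,2.147,4.05,.15,1.77],[.12,.37,2.147,4.3,.13,1.75],[.12,.385,2.16,4.45,.09,1.75],[.1189,.4164,2.1757,4.5,.0346,1.75]])
```

```text
-0.04, -1.74, 0.02 , 3.3, -0.7, 20.9  q [0.12 0.37 2.15 4.05 0.15 1.77]
0.82, -2.56, -0.06 , 5.3, 0.1, 33.9  q [0.12 0.37 2.15 4.3  0.13 1.75]
3.21, -3.42, 0.11 , 7.5, 2.9, 42.4  q [0.12 0.38 2.16 4.45 0.09 1.75]
6.35, -4.15, 0.62 , 9.6, 7.0, 45.3  q [0.12 0.42 2.18 4.5  0.03 1.75]
```

Request:
carry_out(motion=[0.5, -0.1, -0.6, 0, 1.1, -0.2, 7, 0.5, -0.1, -1.2, 0, 2.2, -0.5, 14, 0.5, 0, -1.7, 0, 3.3, -0.7, 20.9, 0.5, 0.4, -2.2, 0, 4.3, -0.3, 27.5, 0.5, 0.8, -2.6, 0, 5.3, 0.1, 34, 0.5, 2, -3, 0, 6.4, 1.5, 38.5, 0.5, 3.2, -3.4, 0.1, 7.5, 2.9, 42.4, 0.5, 4.8, -3.8, 0.4, 8.6, 5, 44, 0.5, 6.35, -4.15, 0.6, 9.6, 7, 45.3, 0.5, 6.35, -4.15, 0.6, 9.6, 7, 45.3])

```text
time_s: 11.0
ee_pos: [0.4853, 0.1599, 0.1654]
eef_rot: [0.198, 0.627, 0.729, 0.19]
contact_force: [0.5, 0.5, -1.4]
opening: 0.649
grasp_force: 63.7
```

Run:
```python
from kin import *
stat();rows([[0.1204, 0.4532, 2.1568, 4.5, 0.0394, 1.75],[0.1208, 0.4623, 2.152, 4.5, 0.0406, 1.75],[0.1211, 0.4714, 2.1472, 4.5, 0.0417, 1.75]])
```

```text
t 11.0 lid h mm 19.03 lat x,y [-0.01 -1.99] rot [-1.87  0.53 -6.41] F(tool0) [ 0.5 -0.2  1.5] Mz -0.003 q [0.12 0.42 2.18 4.44 0.03 1.81] grip 0.649 63.7
-0.04, 0.12, 1.53 , 0.9, -0.2, 0.3  q [0.12 0.45 2.16 4.5  0.04 1.75]
-0.04, 0.11, 1.92 , 1.1, -0.3, 0.3  q [0.12 0.46 2.15 4.5  0.04 1.75]
-0.04, 0.10, 2.32 , 1.3, -0.3, 0.2  q [0.12 0.47 2.15 4.5  0.04 1.75]
```

Request:
carry_out(motion=[0.5, 0, 0.1, 0.8, 0.4, -0.1, 0, 0.5, 0, 0.1, 1.5, 0.9, -0.2, 0.2, 0.5, 0, 0.1, 1.9, 1.1, -0.3, 0.2, 0.5, 0, 0.1, 2.2, 1.2, -0.3, 0.2, 0.5, 0, 0.1, 2.3, 1.3, -0.3, 0.2, 0.5, 0, 0.1, 2.3, 1.3, -0.3, 0.2])

```text
time_s: 11.6
ee_pos: [0.4996, 0.1609, 0.1473]
eef_rot: [0.193, 0.631, 0.729, 0.182]
contact_force: [-0.4, 0.5, -0.5]
opening: 0.647
grasp_force: 63.8
```

Run:
```python
from kin import *
stat();rows([[0.1215, 0.4837, 2.1405, 4.5, 0.0432, 1.75]])
```

```text
t 11.6 lid h mm -3.81 lat x,y [0.52 1.39] rot [-0.75  0.15 -6.19] F(tool0) [ 0.5 -0.6  0.2] Mz 0.048 q [0.12 0.47 2.15 4.49 0.04 1.76] grip 0.647 63.8
-0.04, -0.16, 0.57 , 0.5, -0.1, -0.0  q [0.12 0.48 2.14 4.5  0.04 1.75]
```

Request:
carry_out(motion=[0.5, 0, -0.15, 0, 0, 0, 0, 0.5, 0, -0.15, 0.15, 0.2, 0, 0, 0.5, 0, -0.15, 0.3, 0.3, 0, 0, 0.5, 0, -0.15, 0.4, 0.5, 0, 0, 0.5, 0, -0.15, 0.4, 0.5, 0, 0])

```text
time_s: 12.1
ee_pos: [0.5008, 0.1604, 0.1433]
eef_rot: [0.191, 0.632, 0.729, 0.179]
contact_force: [-0.1, 0.5, -0.3]
opening: 0.649
grasp_force: 63.8
```

Run:
```python
from kin import *
stat()
```

```text
t 12.1 lid h mm -7.82 lat x,y [-0.04  0.36] rot [-0.31  0.07 -6.15] F(tool0) [ 0.5 -0.2  0.2] Mz 0.026 q [0.12 0.48 2.14 4.57 0.04 1.68] grip 0.649 63.8
```

Request:
carry_out(motion=[0.5, 0, -0.05, 0.1, 0.1, 0, 0, 0.5, 0, -0.05, 0.2, 0.2, 0, 0, 0.5, 0, -0.05, 0.25, 0.2, 0, 0])

```text
time_s: 12.4
ee_pos: [0.501, 0.1604, 0.1421]
eef_rot: [0.191, 0.632, 0.73, 0.178]
contact_force: [-8.1, -1.0, 15.9]
opening: 0.651
grasp_force: 65.6
```

Run:
```python
from kin import *
stat()
```

```text
t 12.4 lid h mm -8.95 lat x,y [-0.06 -0.06] rot [-0.21  0.04 -6.18] F(tool0) [ -0.8   0.9 -17.8] Mz -0.039 q [0.12 0.48 2.14 4.57 0.04 1.68] grip 0.651 65.6
```

Request:
carry_out(motion=[0.5, -0.0, -0.02, -0.05, 0, 0, -5, 0.5, 0, -0.03, -0.05, 0, 0, -10, 0.5, -0.01, -0.05, -0.05, 0, 0, -15, 0.5, -0.01, -0.07, -0.05, 0, 0, -20, 0.5, -0.02, -0.085, -0.05, 0, 0, -25, 0.5, -0.03, -0.1, -0.05, 0, 0, -30, 0.5, -0.03, -0.1, -0.05, 0, 0, -30])

```text
time_s: 13.1
ee_pos: [0.4996, 0.1601, 0.1415]
eef_rot: [0.229, 0.421, 0.869, 0.122]
contact_force: [-3.9, -0.8, 7.4]
opening: 0.651
grasp_force: 64.7
```

Run:
```python
from kin import *
stat()
```

```text
t 13.1 lid h mm -8.8 lat x,y [ 0.04 -0.63] rot [ -0.15   0.04 -36.29] F(tool0) [-0.6  0.3 -8.4] Mz -0.037 q [0.12 0.48 2.14 4.51 0.04 1.21] grip 0.651 64.7
```

Request:
carry_out(motion=[0.5, -0.03, 0.02, 0, 0, 0, -5, 0.5, -0.04, 0, 0, 0, 0, -10, 0.5, -0.04, 0, 0, 0, 0, -15, 0.5, -0.05, -0.02, 0, 0, 0, -20, 0.5, -0.06, -0.04, 0, 0, 0, -25, 0.5, -0.06, -0.05, 0, 0, 0, -30, 0.5, -0.06, -0.05, 0, 0, 0, -30])

```text
time_s: 13.8
ee_pos: [0.4999, 0.1592, 0.1408]
eef_rot: [0.253, 0.183, 0.948, 0.059]
contact_force: [-0.5, -0.3, -0.0]
opening: 0.648
grasp_force: 63.8
```

Run:
```python
from kin import *
stat()
```

```text
t 13.8 lid h mm -9.57 lat x,y [-0.04 -0.03] rot [-1.100e-01  1.000e-02 -6.617e+01] F(tool0) [-0.3 -0.5 -0.3] Mz 0.058 q [0.12 0.48 2.14 4.49 0.04 0.71] grip 0.648 63.8
```

Force vanished: over the gap. Push straight down.

Request:
carry_out(motion=[0.5, 0, 0, 0.1, 0.1, 0, 0, 0.5, 0, 0, 0.2, 0.1, 0, 0, 0.5, 0, 0, 0.3, 0.1, 0, 0])

```text
time_s: 14.1
ee_pos: [0.5015, 0.1593, 0.138]
eef_rot: [0.253, 0.184, 0.948, 0.058]
contact_force: [-0.1, -0.8, 0.6]
opening: 0.651
grasp_force: 63.8
```

Run:
```python
from kin import *
stat()
```

```text
t 14.1 lid h mm -12.72 lat x,y [ 0.02 -0.02] rot [-2.000e-02 -3.000e-02 -6.607e+01] F(tool0) [-0.8  0.2 -0.6] Mz -0.037 q [0.12 0.49 2.14 4.41 0.04 0.79] grip 0.651 63.8
```

Dropping in freely (h −12.7). Continue to the gap floor.

Request:
carry_out(motion=[0.5, 0, 0, 0.1, 0, 0, 0, 0.5, 0, 0, 0.2, 0, 0, 0, 0.5, 0, 0, 0.28, 0, 0, 0, 0.5, 0, 0, 0.34, 0, 0, 0])

```text
time_s: 14.5
ee_pos: [0.5029, 0.1593, 0.1357]
eef_rot: [0.253, 0.184, 0.948, 0.058]
contact_force: [-7.0, -1.0, 12.8]
opening: 0.65
grasp_force: 65.1
```

Run:
```python
from kin import *
stat()
```

```text
t 14.5 lid h mm -15.41 lat x,y [-0.01 -0.02] rot [-6.000e-02 -7.000e-02 -6.609e+01] F(tool0) [ -0.8   0.3 -14.6] Mz -0.043 q [0.12 0.5  2.14 4.27 0.05 0.93] grip 0.65 65.1
```

Request:
carry_out(motion=[0.5, 0, 0.02, 0, 0, 0, 6, 0.5, 0, 0.04, 0, 0, 0, 12, 0.5, -0.01, 0.06, 0.02, 0, 0, 18, 0.5, -0.02, 0.08, 0.05, 0, 0, 24, 0.5, -0.02, 0.08, 0.05, 0, 0, 24])

```text
time_s: 15.0
ee_pos: [0.5038, 0.1602, 0.1352]
eef_rot: [0.235, 0.377, 0.889, 0.109]
contact_force: [-2.7, 0.2, 3.3]
opening: 0.646
grasp_force: 64.2
```

Run:
```python
from kin import *
stat()
```

```text
t 15.0 lid h mm -16.35 lat x,y [0.18 0.1 ] rot [ -0.05  -0.   -42.1 ] F(tool0) [ 0.3 -0.7 -4.2] Mz 0.041 q [0.12 0.5  2.14 4.3  0.05 1.32] grip 0.646 64.2
```

Request:
carry_out(motion=[0.5, 0, 0.02, 0.04, 0, 0, 6, 0.5, 0, 0.04, 0.08, 0, 0, 12, 0.5, -0.01, 0.06, 0.13, 0, 0, 18, 0.5, -0.02, 0.08, 0.18, 0, 0, 24, 0.5, -0.02, 0.08, 0.18, 0, 0, 24])

```text
time_s: 15.5
ee_pos: [0.5058, 0.1606, 0.1338]
eef_rot: [0.207, 0.552, 0.792, 0.156]
contact_force: [-0.4, -0.2, -0.3]
opening: 0.648
grasp_force: 63.9
```

Run:
```python
from kin import *
stat()
```

```text
t 15.5 lid h mm -18.52 lat x,y [0.08 0.38] rot [ -0.05  -0.   -18.25] F(tool0) [-0.2 -0.5  0.1] Mz -0.014 q [0.12 0.51 2.13 4.29 0.05 1.75] grip 0.648 63.9
```

Request:
carry_out(motion=[0.5, 0, 0, 0.05, 0, 0, 5, 0.5, 0, 0.02, 0.1, 0, 0, 10, 0.5, 0, 0.03, 0.15, 0, 0, 15, 0.5, 0, 0.04, 0.18, 0, 0, 18, 0.5, 0, 0.04, 0.18, 0, 0, 18])

```text
time_s: 16.0
ee_pos: [0.5068, 0.1607, 0.1326]
eef_rot: [0.181, 0.669, 0.697, 0.186]
contact_force: [-0.3, 0.5, 1.1]
opening: 0.65
grasp_force: 64.1
```

Run:
```python
from kin import *
stat()
```

```text
t 16.0 lid h mm -20.13 lat x,y [0.03 0.08] rot [-0.06 -0.01 -0.34] F(tool0) [ 0.5  0.3 -1.1] Mz 0.0 q [0.12 0.51 2.13 4.25 0.05 2.11] grip 0.65 64.1
```

Request:
carry_out(motion=[0.5, 0, 0.01, 0.04, 0, 0, 4, 0.5, 0, 0.03, 0.06, 0, 0, 8, 0.5, 0, 0.04, 0.06, 0, 0, 12, 0.5, 0, 0.05, 0.06, 0, 0, 16, 0.5, 0, 0.05, 0.06, 0, 0, 16])

```text
time_s: 16.5
ee_pos: [0.5072, 0.161, 0.1327]
eef_rot: [0.153, 0.758, 0.598, 0.209]
contact_force: [-3.3, -0.1, 5.8]
opening: 0.65
grasp_force: 64.5
```

Run:
```python
from kin import *
stat()
```

```text
t 16.5 lid h mm -20.2 lat x,y [ 0.39 -0.05] rot [-0.08  0.03 15.43] F(tool0) [-0.   0.1 -6.6] Mz -0.564 q [0.12 0.51 2.13 4.25 0.05 2.38] grip 0.65 64.5
```

Request:
carry_out(motion=[0.5, 0, 0.01, 0.02, 0, 0, 4, 0.5, 0, 0.02, 0.02, 0, 0, 8, 0.5, 0, 0.02, 0.02, 0, 0, 8])

```text
time_s: 16.8
ee_pos: [0.5084, 0.1629, 0.1333]
eef_rot: [0.137, 0.797, 0.545, 0.221]
contact_force: [-2.8, 6.1, 8.1]
opening: 0.65
grasp_force: 66.6
```

Run:
```python
from kin import *
stat()
```

```text
t 16.8 lid h mm -20.33 lat x,y [2.38 1.03] rot [-0.09  0.3  23.29] F(tool0) [ 6.1  1.8 -8.3] Mz -0.806 q [0.12 0.51 2.13 4.25 0.04 2.51] grip 0.65 66.6
```

Request:
carry_out(motion=[0.5, 0, -0.1, -0.05, 0, 0, 0, 0.9, 0, -0.1, -0.05, 0, 0, 0, 1, 0, -0.1, -0.05, 0, 0, 0, 1, 0, -0.1, -0.05, 0, 0, 0, 1, 0, -0.1, -0.05, 0, 0, 0, 1, 0, -0.1, -1, 0, 0, 0, 1, 0, -0.1, -2.5, 0, 0, 0, 1, 0, -0.1, -4, 0, 0, 0, 1, 0, -0.1, -5, 0, 0, 0])

```text
time_s: 17.7
ee_pos: [0.4761, 0.1565, 0.1632]
eef_rot: [0.14, 0.799, 0.539, 0.228]
contact_force: [-0.3, 0.1, 0.2]
opening: 1.004
grasp_force: 0.0
```

Run:
```python
from kin import *
stat()
d=cap('wrist');o=readout.get_obs();P=pts(d)-M
h=P@A;lat=np.linalg.norm(P-h[...,None]*A,axis=-1);m=(d['z_map']>0)&(lat<.024)&(abs(h)<.05)
q=P[m];e=tool(-A,0,(-np.sin(yw),np.cos(yw),0));u=q@e;hh=h[m]
c=np.linalg.lstsq(np.c_[u[:,:2],np.ones(len(u))],hh,rcond=None)[0];print('lid top h mm',np.median(hh)*1e3,'slopes deg',np.degrees(c[:2]))
a=cap('scene')['color'][210:270,350:420];b=cap('side')['color'][115:165,245:315]
cv2.imwrite('pics/i.png',np.hstack([cv2.resize(a,(390,334),interpolation=2),cv2.resize(b,(390,334),interpolation=2)]))
```

```text
t 17.7 lid h mm 21.79 lat x,y [ -2.92 -12.23] rot [-0.99  0.46 24.01] F(tool0) [ 0.1 -0.2 -0.3] Mz 0.044 q [0.12 0.41 2.19 4.57 0.04 2.2 ] grip 1.004 0.0
lid top h mm 4.466861836648596 slopes deg [-0.31579351 -0.20603883]
```

View pics/i.png

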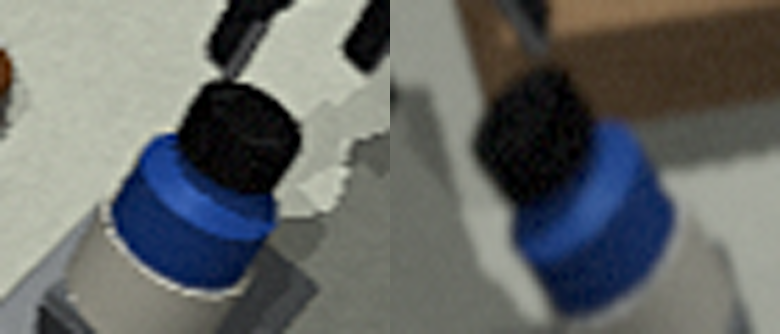

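Run:
```python
from h import *
d=pickle.load(open('w1.pkl','rb'));o=readout.get_obs()
P=pts(d)-M;h=P@A;lat=np.linalg.norm(P-h[...,None]*A,axis=-1)
# same pose frame stored in d; rim ring (mouth bore excluded)
m=(d['z_map']>0)&(lat<.0185)&(lat>.0165)&(abs(h)<.004);rim=np.median(h[m])*1e3
print('rim h',rim,m.sum(),'lid top above rim',4.47-rim,'(should be 3.5)')
if 4.47-rim<4.3: print(workorder.job_done())
```

```text
rim h 0.3652859309106232 252 lid top above rim 4.104714069089376 (should be 3.5)
the job is handed in; nothing more can be done
None
```

The black lid is screwed onto the blue jar and let go, and the job is handed in at about 18 s. It turned about 80° clockwise to a hard stop while sinking about 4.9 mm of the expected 5 mm. The camera puts its top 4.1 mm above the rim against 3.5 mm expected, which is within the 2 mm calibration, so I take it as fully home.

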